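Hang up the canister key, then hold the canister's bayonet lid at its bleed position

ROBOT

A 7-joint arm with a two-finger parallel gripper is mounted at the origin on the work surface. World frame = base frame: x ahead of the robot, y to its left, z up, the work surface at z = 0. Lengths are in m, angles in rad, forces in N, time in s.
With the tool pointing down it reaches from about 0.4 to 0.925 m from the base axis. Payload 5.6 kg.
Tool frame: the origin (TCP) lies between the finger pads; the fingertips stand tip_reach ahead of it and the grasp point (between the pads) lies 8 mm behind it (tip_reach is the distance from the TCP to the fingertips, in m); y points along the fingers, x is the direction in which the jaws open and shut, and the axes are right-handed (so a half turn about y gives the same grasp; the last joint's range is limited). The gripper opens to 85 mm and grips with 20 to 120 N. Pads are 22 mm wide; open, the fingers measure 114 mm over their backs; the gripper's body (76 mm by 85 mm) begins 54 mm behind the grasp point. The pads swing forward as they close: fully open they stand 13 mm farther back than shut.
Start: joints at [1.119, 0.468, -0.012, 1.603, 0.006, 1.071, -0.056], TCP at [0.258, -0.596, 0.242] pointing down, gripper open.
Joint ranges: [-2.53, 2.53], [-0.31, 2.02], [-1.57, 1.55], [0.28, 2.44], [-1.29, 4.43], [0.15, 1.84], [-2.92, 2.92]. Speed limits (rad/s): [2.57, 2.57, 3.14, 3.14, 3.14, 3.14, 3.14].

INTERFACE

Orientations are given as a unit quaternion [x, y, z, w].
In Python, from station import * gives the robot as it stands.
- The arm moves only by the shell command python3 -m handwheel 'ROWS'. ROWS is JSON, a list of rows, each a list of 7 numbers: the finger opening in m, from 0 to 0.0854, then the shift along the tool's x, y, z in m, then the turn, a rotation vector about the tool's x, y, z in degrees. In form: [[hand, tx, ty, tz, rx, ry, rz], ...]. A call has 1 to 20 rows; each row is the pose to reach, as a shift and turn from the pose commanded when the call began, along the tool's axes at that moment; what a row does not reach only later rows make up. A row lasts 1/10 s, in which the tool goes at most 50 mm and 8.59 degrees, less where a joint would pass 70% of its speed; a pose out of reach is approached as far as the arm can. A call with a gripper value outside its range is refused whole. The fingers move at their own pace and stop on an object; the grip force is fixed at half the most. Time passes only in rows, so rows that repeat a pose let the fingers close. It gives the time, the measured TCP pose, the force and the opening at its end, in the units of the state.
- read_state(): the state, without advancing time (a new reading comes with each control period).
- grab_frame(name): name is "side" or "top"; returns a dict with "img" (384x512x3 uint8, red, green, blue), "camera_matrix" (3x3 intrinsics, pixels), "cam_to_world" (4x4, takes a point from camera to world coordinates). Camera axes: x right, y up, looking along -z (the intrinsics and any distortion apply to the point x, -y, -z); pixel columns grow to the right and rows downward; lengths in m; the calibration is good to about 2 mm. A picture is of the moment at which its call begins. There is no depth.
- finish_job(): hands the job in, once; it reports no verdict.
Trained networks look in the newest picture that a camera, given by its name, has taken for a name from the list of things; names that differ only in an ending like _2 or _b are one class to them, and where a whole thing is asked for, a point or a joint stands for the part that bears it (a point fixed in the world has none). Each returns a list of dicts, best first, with "confidence" (0 to 1); they miss things now and then, are a little off and sometimes report something else, mostly with a low value. They report only what shows in the picture. A call takes as long as a camera call. They do not tell look-alikes from the thing itself.
- find_in(camera, target): "point" ([x, y, z] in m, in world coordinates, good to about 4 mm: the middle of the surface that is visible of it).
The state is a dict: "clock": time; "joint_positions": joint angles; "qd": joint speeds; "effort": joint torques, N m; "ee_pos": TCP position; "orientation": TCP orientation; "wrist_force": force on the tool from outside, world axes, zero at the start; "torque": the same for the moment, N m; "grip_width": finger opening in m.
Only numpy, scipy, OpenCV 4.12 (cv2) and the standard library are available. Lean on these libraries where they do the work, as an engineer would, in place of code of your own. Each camera call takes 0.05 s, during which the arm holds its last target. There are 200 camera calls.

TASK

The key lies across the open mouth of the feed canister: hang it by its eye on the hook stand and let it hang there. Then put the lid into the canister, its two lugs down through the slots until its disc sits flush on the rim, and twist it clockwise (seen from above) half-way to the lock, that is about 45 degrees, so that the canister bleeds; never let it go on to the lock. The lid springs back if let go, so finish while still gripping it, holding it still at that half-way position; leave the other things on the table where they are.

Things in the scene. Friction and masses are not known exactly. Their poses are not given: they have to be found in the camera images.
- canister: fixed bare-metal canister, 96 mm across, 100 mm high, on a 120 mm foot; origin under its centre, z up. Pipe stubs on its own +y and -y (160 mm over both, at 35 mm height). The slots for the lid's lugs lie along its own +x and -x, an upright rib on the outer wall under each. Turned clockwise, lugs pass under the flange; anticlockwise they are blocked.
- mouth (a point): centre of the canister's mouth, level with the top of the rim (100 mm above the table); axes as the canister's. Inner flange 8 mm thick, opening 59 mm, two slots 19 mm wide reaching 40 mm from the axis; clear depth below the rim 30 mm
- bleed_ring (a joint): sprung ring in the canister, pushed round by the lid's lugs; clockwise from above positive. 0 at rest and until the lid has turned about 0.12 rad from the slots, then it follows the lid. Half-way is about 0.67 (lid turned 45 degrees). At 1.2 (lid about 75 degrees) the lock clicks in: must not happen. Its spring pushes back 0.09 N m at 0, 0.16 N m at 0.67
- lid: loose grey lid, about 0.16 kg, standing plug down on the table. Origin at the centre of the plug's underside. Plug 52 mm across, 22 mm high; two lugs along its own +x and -x (72 mm over both, 12 mm wide, 3 to 11 mm above the origin); above it a disc 92 mm across, 8 mm thick; on top a grip bar along x, 60 mm long, 14 mm wide, 30 to 60 mm above the origin. A half turn makes no difference
- lid_grip (a point): centre of the lid's grip bar where it is gripped across its 14 mm width, 52 mm above the plug's underside; axes as the lid's
- lid_seat (a point): centre of the underside of the lid's disc, 22 mm above the plug's underside; coincides with mouth when the lid is home
- key: loose canister key, about 0.13 kg, lying flat across the mouth. Origin on its underside. Steel bar along its own x, 14 mm wide, 6 mm thick; eye (ring 38 mm across, hole 24 mm) at +52 mm; crosspiece 34 mm wide at -68 mm; on the bar a wooden grip 46 mm long along x, 16 mm wide, its top 36 mm above the underside
- key_grip (a point): point of the key's wooden grip where it is gripped across its 16 mm width, 24 mm above the underside, 60 mm from the eye's centre along x; axes as the key's (+x towards the eye)
- key_eye (a point): centre of the key's eye
- hook: fixed hook stand: foot 90 mm across, post 16 mm thick, 169 mm high; origin under the post. A bar 8 mm thick leaves the post at 165 mm height along the stand's own -x and turns up at its end, 70 mm out. Lowered with its eye over the upturned end, grip on the side away from the post, and let go, the key swings down and hangs
- hook_tip (a point): top of the hook's upturned end, 201 mm above the table, 72 mm from the post along the stand's -x
- hook_bar (a point): axis of the hook's level bar, 45 mm from the post, 165 mm above the table
- pruners: bystander, to be left alone: pruning shears, 200 mm long, 18 mm high; origin at its underside
- trowel: bystander, to be left alone: hand trowel, 270 mm long, 26 mm high; origin at its underside
- clay_pot: bystander, to be left alone: clay pot, 86 mm across, 72 mm high; origin at its underside
- jar: bystander, to be left alone: small glass jar with a metal cap, 60 mm across, 75 mm high; origin at its underside
- spare_disc: bystander, to be left alone: grey round plug with a round knob, 68 mm across, 24 mm high; not the canister's lid; origin at its underside
Not all that is in view belongs to the job. What is meant by the lid is not black, and is the smaller of those in its own colour.

How it is judged:
On the way, in this order (a step that is already met when the one before it is completed fails the run):
1. the key hangs by its eye on the hook, let go (distance between key_eye and hook_bar below 0.06 m and angle between key_eye's own x axis and vertical below 0.5 rad and contact force between key and hook above 0.3 N and contact force between the fingers and key below 0.05 N), for 0.3 s.
2. the lid sits home on the canister's rim with its lugs through the slots, not yet turned far (horizontal distance between lid_seat and mouth below 0.006 m and z of lid_seat in the frame of mouth below 0.003 m and angle between lid_seat's own z axis and vertical below 0.06 rad and angle between the x axis of lid_seat and the x axis of mouth, either way round below 0.35 rad and value of joint bleed_ring below 0.3 rad), for 0.1 s.
At the end, for the whole second after the job is handed in: Key hangs by its eye on the hook (eye within 60 mm of hook_bar, upright within 0.5 rad), untouched by the fingers. Lid home (disc within 3 mm of the rim, centred within 6 mm, tilt under 0.06 rad), gripped with over 2 N and still: ring 0.42 to 0.95 rad, lid turned 0.5 to 1.1 rad from the slots (all of step 1 and horizontal distance between lid_seat and mouth below 0.006 m and z of lid_seat in the frame of mouth below 0.003 m and angle between lid_seat's own z axis and vertical below 0.06 rad and value of joint bleed_ring between 0.42 and 0.95 rad and velocity of joint bleed_ring between -0.1 and 0.1 rad/s and angle between the x axis of lid_seat and the x axis of mouth, either way round between 0.5 and 1.1 rad and contact force between the fingers and lid above 2 N); the arm keeps its last pose, push and grip.
It fails at once if the lid was turned on to the lock (ring past 1.2 rad) (value of joint bleed_ring above 1.2 rad).
It fails at once if another thing on the table was disturbed (moved over 30 mm) (distance of any of pruners, trowel, clay_pot, jar, spare_disc from where it was at the start of the episode above 0.03 m).
It also fails if it takes over 54 s, if anything falls off the work surface, if the arm or the gripper's body presses on something with over 40 N, if the wrist force passes 120 N, or if a joint passes its speed limit or range.

## Working session

There is one attempt and no reset: what is moved stays moved. The work goes in short steps, Python scripts to look and compute and a shell command to move; the robot and the scene stay as the last step left them, time stands still between calls to the robot, and variables do not carry over. Pictures are saved under pics/ and viewed, about 8 in all and at most 12, crops included, and the job is handed in when it is done.

```bash
mkdir -p pics; ls; cat > h.py <<'E'
from station import *
import numpy as np, cv2
from scipy.spatial.transform import Rotation as R
def snap(cam,name):
    f=grab_frame(cam); cv2.imwrite(f'pics/{name}.png',f['img'][:,:,::-1]); np.savez(f'pics/{name}.npz',**{k:np.array(f[k]) for k in f}); return f
def px2w(f,u,v,z):
    K=np.array(f['camera_matrix']);T=np.array(f['cam_to_world'])
    d=np.linalg.inv(K)@[u,v,1]; d=T[:3,:3]@[d[0],-d[1],-d[2]]; o=T[:3,3]
    return o+d*(z-o[2])/d[2]
def w2px(f,p):
    K=np.array(f['camera_matrix']);T=np.array(f['cam_to_world'])
    c=T[:3,:3].T@(np.array(p)-T[:3,3]); q=K@[c[0],-c[1],-c[2]]; return q[:2]/q[2]
E
python3 - <<'E'
from h import *
fs=[snap(c,c+'0') for c in('top','side')]
print([list(f.keys()) for f in fs])
for f in fs: print(np.array(f['cam_to_world']).round(3))
for t in ['canister','lid','key','key_grip','key_eye','hook','hook_tip','spare_disc','clay_pot','jar','pruners','trowel']:
  for c in('top','side'):
    print(t,c,[(np.round(d['point'],3).tolist(),round(d['confidence'],2)) for d in find_in(c,t)][:4])
s=read_state();print(s)
a=np.vstack([cv2.imread('pics/top0.png')]);
E
```

```text
pics
[['img', 'camera_matrix', 'cam_to_world'], ['img', 'camera_matrix', 'cam_to_world']]
[[-0.019  0.997 -0.075  0.444]
 [-1.    -0.019 -0.002 -0.039]
 [-0.004  0.075  0.997  1.22 ]
 [ 0.     0.     0.     1.   ]]
[[-0.85   0.381 -0.363  0.2  ]
 [-0.526 -0.624  0.578  0.495]
 [-0.006  0.682  0.731  0.849]
 [ 0.     0.     0.     1.   ]]
canister top [([0.572, 0.039, 0.068], 0.76)]
canister side [([0.568, 0.07, 0.054], 0.86)]
lid top [([0.56, -0.113, 0.03], 0.83), ([0.536, -0.252, 0.031], 0.74), ([0.58, 0.276, 0.013], 0.59), ([0.621, -0.404, 0.04], 0.56)]
lid side [([0.559, -0.11, 0.03], 0.75), ([0.538, -0.247, 0.029], 0.7), ([0.569, 0.053, 0.107], 0.37)]
key top [([0.572, 0.045, 0.107], 0.62)]
key side [([0.563, 0.057, 0.108], 0.58), ([0.583, 0.281, 0.014], 0.51)]
key_grip top [([0.573, 0.048, 0.105], 0.82)]
key_grip side [([0.569, 0.056, 0.108], 0.72), ([0.57, 0.073, 0.053], 0.43), ([0.293, -0.157, 0.014], 0.42)]
key_eye top [([0.574, 0.042, 0.104], 0.75)]
key_eye side [([0.566, 0.058, 0.105], 0.82), ([0.584, 0.282, 0.014], 0.57)]
hook top [([0.58, 0.272, 0.012], 0.87)]
hook side [
[... 609 characters left out ...]
 1.3, 'joint_positions': array([ 1.11901795,  0.46748238, -0.0115643 ,  1.60268935,  0.00598429,
        1.07140422, -0.05628336]), 'qd': array([-1.20541805e-03, -1.99120607e-03, -1.85913179e-03,  9.67090939e-05,
        5.37370661e-04, -3.86158268e-04,  3.51231913e-04]), 'effort': array([ 1.50878026e-05, -5.32225192e+01,  2.17826717e-02, -2.51627612e+01,
        1.15930557e-02,  1.30680986e-03, -8.59350223e-06]), 'ee_pos': array([ 0.25831769, -0.59647965,  0.2423062 ]), 'orientation': array([ 0.59108084, -0.38812774,  0.38814396, -0.59103685]), 'wrist_force': array([0.40377909, 0.40598014, 0.24052259]), 'torque': array([0.00878289, 0.02066071, 0.00985042]), 'grip_width': 0.0852144526944226}
```

View images.

View pics/top0.png

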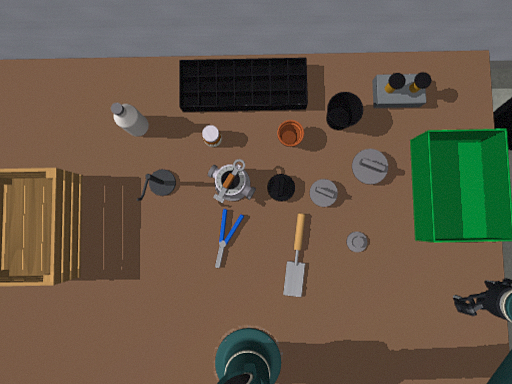

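View pics/side0.png

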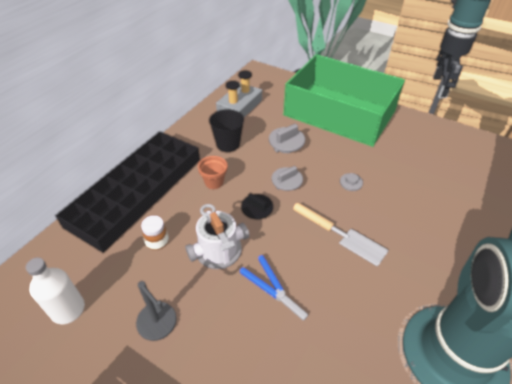

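```bash
python3 - <<'E'
from h import *
print(R.from_quat(read_state()['orientation']).as_matrix().round(3))
print(np.load('pics/top0.npz')['camera_matrix'],np.load('pics/side0.npz')['camera_matrix'])
E
```

```text
[[ 0.397 -0.     0.918]
 [-0.918 -0.     0.397]
 [ 0.    -1.    -0.   ]]
[[364.72066325   0.         255.6689325 ]
 [  0.         364.72066325 196.13881035]
 [  0.           0.           1.        ]] [[390.6522164    0.         249.88834345]
 [  0.         390.6522164  190.78773367]
 [  0.           0.           1.        ]]
```

Lookalikes: black lid (281,187), large grey lid (370,166), small grey lid (323,193), round-knob spare disc (357,241). The description picks the small grey one at (323,193). The key lies over the canister (231,180), and the hook's foot is at (162,182). I'll check the choice in a close crop.

```bash
python3 - <<'E'
import cv2,numpy as np
t=cv2.imread('pics/top0.png');s=cv2.imread('pics/side0.png')
def c(im,u,v,w,h,k): return cv2.resize(im[v:v+h,u:u+w],None,fx=k,fy=k,interpolation=cv2.INTER_CUBIC)
a=np.hstack([c(t,130,160,50,50,5),c(t,205,155,50,50,5),c(t,300,168,50,50,5)])
b=np.hstack([c(s,125,275,60,70,250/60),c(s,180,195,70,70,250/70)[:250],c(s,255,150,62,62,250/62)[:250]][0:0] or [cv2.resize(c(s,125,275,65,65,4),(250,250)),cv2.resize(c(s,185,200,65,65,4),(250,250)),cv2.resize(c(s,258,150,65,65,4),(250,250))])
cv2.imwrite('pics/crop1.png',np.vstack([a,b]))
E
```

```text
(no output)
```

View pics/crop1.png

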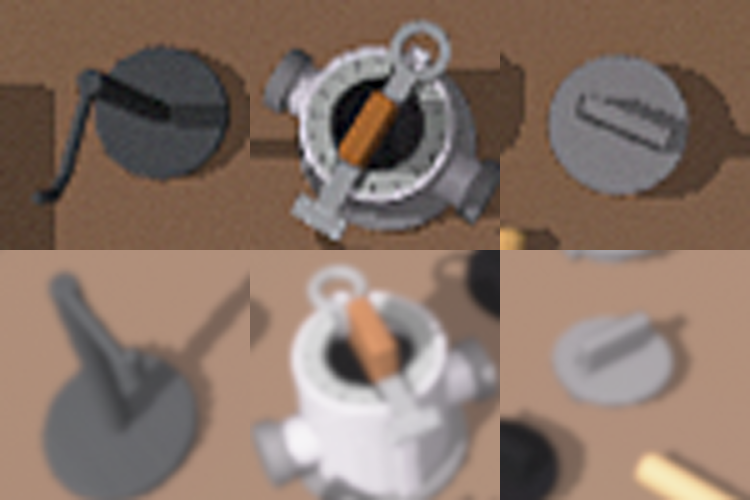

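```bash
cat > ov.py <<'E'
from h import *
t=dict(np.load('pics/top0.npz'));s=dict(np.load('pics/side0.npz'))
def pr(n,f,u,v,z): p=px2w(f,u,v,z); print(n,p.round(4)); return p
foot=pr('foot',t,162.2,182.4,.008);post=pr('post',t,147.6,176.4,.169);tip=pr('tip',t,138.6,199.2,.199)
d=tip-post;print('hook dir deg',np.degrees(np.arctan2(d[1],d[0])),np.hypot(*d[:2]))
rim=pr('rim',t,230.4,179.8,.1)
a=pr('stubA',t,205+(288-250)/5,155+80/5,.035);b=pr('stubB',t,205+222/5,155+193/5,.035);d=a-b
print('stub deg',np.degrees(np.arctan2(d[1],d[0])),np.hypot(*d[:2]),(a+b)/2)
e=pr('eye',t,239,165.4,.106);c=pr('cross',t,219,198.6,.106);d=e-c
print('key deg',np.degrees(np.arctan2(d[1],d[0])),np.hypot(*d[:2]),'grip',e-d/np.hypot(*d[:2])*.06)
l=pr('lid',t,323.6,193,.026)
p=pr('',t,300+80/5,168+118/5,.03);q=pr('',t,300+168/5,168+150/5,.03);d=p-q
print('lid deg',np.degrees(np.arctan2(d[1],d[0])),np.hypot(*d[:2]))
# side checks
pr('s foot',s,125+122/250*65,275+177/250*65,.01);pr('s tip',s,125+65/250*65,275+33/250*65,.2)
pr('s eye',s,185+87/250*65,200+41/250*65,.106);pr('s cross',s,185+160/250*65,200+163/250*65,.106)
pr('s rim',s,185+120/250*65,200+105/250*65,.1);pr('s lid',s,258+113/250*65,150+110/250*65,.026)
E
python3 ov.py
```

```text
foot [0.5865 0.2761 0.008 ]
post [0.5859 0.2768 0.169 ]
tip [0.5178 0.2929 0.199 ]
hook dir deg 166.71045709868545 0.06996391806296354
rim [0.5797 0.0412 0.1   ]
stubA [0.6177 0.1038 0.035 ]
stubB [ 0.5411 -0.0155  0.035 ]
stub deg 57.305055826382656 0.141772775745943 [0.57943703 0.04416906 0.035     ]
eye [0.6232 0.0137 0.106 ]
cross [0.5217 0.0765 0.106 ]
key deg -31.768850482247327 0.1193273650094049 grip [0.57214732 0.04527415 0.106     ]
lid [ 0.5393 -0.259   0.026 ]
 [ 0.544  -0.2335  0.03  ]
 [ 0.5219 -0.2903  0.03  ]
lid deg 68.77238100895781 0.06097324400736027
s foot [0.5848 0.2812 0.01  ]
s tip [0.5697 0.2885 0.2   ]
s eye [0.6232 0.0205 0.106 ]
s cross [0.5291 0.0754 0.106 ]
s rim [0.578  0.0484 0.1   ]
s lid [ 0.54   -0.2549  0.026 ]
```

```bash
cat >> h.py <<'E'
def goal(x,y,z,yaw,s=None):
    """shift/turn in tool axes to put TCP at x,y,z, tool y down, tool x at world yaw (deg)"""
    s=s or read_state(); A=R.from_quat(s['orientation']); p=np.array(s['ee_pos'])
    c,n=np.cos(np.radians(yaw)),np.sin(np.radians(yaw))
    B=R.from_matrix(np.array([[c,0,-n],[n,0,c],[0,-1,0]]))
    print('shift',(A.inv().apply(np.array([x,y,z])-p)*1000).round(1),'mm turn',(A.inv()*B).as_rotvec(degrees=True).round(2), 'from',p.round(4))
E
python3 - <<'E'
import station
from h import *
print([k for k in dir(station) if not k.startswith('_')], getattr(station,'tip_reach',None))
s=dict(np.load('pics/side0.npz'))
print(w2px(s,[.5865,.2765,.169]),w2px(s,[.516,.2936,.201]))
goal(.573,.047,.23,58)
E
```

```text
['IKError', 'find_in', 'finish_job', 'grab_frame', 'read_state', 'tip_reach'] 0.011
[142.96699891 282.94181419] [162.16310258 299.35528095]
shift [-465.4   12.3  544.5] mm turn [   0.   -124.58   -0.  ] from [ 0.2583 -0.5965  0.2423]
```

```bash
python3 -m handwheel '[[0.08,-465,12,545,0,-124.6,0],[0.08,-465,12,545,0,-124.6,0],[0.08,-465,12,545,0,-124.6,0],[0.08,-465,12,545,0,-124.6,0]]' 2>&1 | tail -5
```

```text
clock: 1.7
ee_pos: [0.347, -0.4152, 0.2391]
orientation: [0.68, -0.194, 0.194, -0.68]
wrist_force: [1.0, 0.3, -0.7]
grip_width: 0.08
```

I wrote that shift in mm where the command takes m. The per-row limit kept the motion on the same line, so no harm done. I'll use metres from here on.

```bash
sed -i "s/\*1000).round(1),'mm turn'/).round(4),'m turn'/" h.py; python3 -c "
from h import *
goal(.573,.047,.23,58)"
```

```text
shift [-0.052   0.0089  0.5118] m turn [ 4.000e-02 -8.987e+01  1.000e-02] from [ 0.347  -0.4152  0.2391]
```

```bash
python3 -m handwheel '[[0.08,-0.052,0.009,0.512,0,-89.9,0],[0.08,-0.052,0.009,0.512,0,-89.9,0],[0.08,-0.052,0.009,0.512,0,-89.9,0],[0.08,-0.052,0.009,0.512,0,-89.9,0],[0.08,-0.052,0.009,0.512,0,-89.9,0],[0.08,-0.052,0.009,0.512,0,-89.9,0],[0.08,-0.052,0.009,0.512,0,-89.9,0],[0.08,-0.052,0.009,0.512,0,-89.9,0],[0.08,-0.052,0.009,0.512,0,-89.9,0],[0.08,-0.052,0.009,0.512,0,-89.9,0],[0.08,-0.052,0.009,0.512,0,-89.9,0],[0.08,-0.052,0.009,0.512,0,-89.9,0],[0.08,-0.052,0.009,0.512,0,-89.9,0]]' 2>&1 | tail -5
python3 -c "
from h import *
s=read_state();print(s['joint_positions'].round(2))
goal(.573,.047,.18,58)
f=snap('side','side1')
cv2.imwrite('pics/c2.png',cv2.resize(f['img'][160:280,140:300,::-1],None,fx=4.5,fy=4.5,interpolation=cv2.INTER_CUBIC))"
```

```text
clock: 3.0
ee_pos: [0.575, 0.0433, 0.2295]
orientation: [0.62, 0.34, -0.341, -0.62]
wrist_force: [-0.0, -0.3, -0.6]
grip_width: 0.0794
[ 0.39  0.46 -0.68  1.76  0.33  1.04  0.6 ]
shift [0.0021 0.0495 0.0036] m turn [-0.02 -0.4  -0.06] from [0.575  0.0433 0.2295]
```

View pics/c2.png

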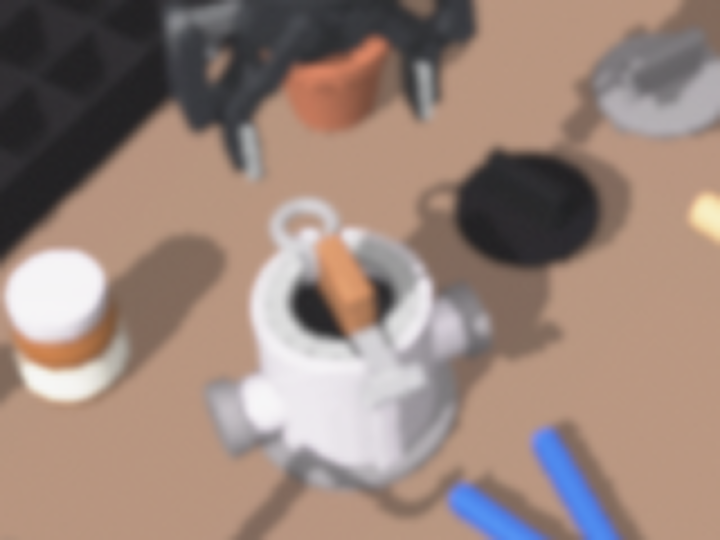

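```bash
python3 -c "
from h import *
f=dict(np.load('pics/side1.npz'))
print('tip proj',w2px(f,[.575,.0433,.2305]),'seen 215.4 191.3')
print('grip top',px2w(f,140+345/4.5,160+272/4.5,.136))
print('eye',px2w(f,140+304/4.5,160+226/4.5,.103),'cross',px2w(f,140+393/4.5,160+385/4.5,.105))
print('rim',px2w(f,140+342/4.5,160+300/4.5,.1))
t=dict(np.load('pics/top0.npz'))
print('grip top (topcam)',px2w(t,205+117/5,155+128/5,.136))
"
```

```text
tip proj [214.54020122 189.4305747 ] seen 215.4 191.3
grip top [0.57054922 0.05284199 0.136     ]
eye [0.62588737 0.01752301 0.103     ] cross [0.52311895 0.08135059 0.105     ]
rim [0.57956075 0.04709245 0.1       ]
grip top (topcam) [0.57305285 0.04468291 0.136     ]
```

```bash
python3 -m handwheel '[[0.06,0.002,0.03,0.004,0,-0.4,0],[0.05,0.002,0.06,0.004,0,-0.4,0],[0.05,0.002,0.09,0.004,0,-0.4,0],[0.05,0.002,0.112,0.004,0,-0.4,0],[0.05,0.002,0.112,0.004,0,-0.4,0],[0.05,0.002,0.112,0.004,0,-0.4,0],[0.0,0.002,0.112,0.004,0,-0.4,0],[0.0,0.002,0.112,0.004,0,-0.4,0],[0.0,0.002,0.112,0.004,0,-0.4,0],[0.0,0.002,0.112,0.004,0,-0.4,0],[0.0,0.002,0.112,0.004,0,-0.4,0],[0.0,0.002,0.112,0.004,0,-0.4,0]]' 2>&1 | tail -5
```

```text
clock: 4.25
ee_pos: [0.5737, 0.0477, 0.1194]
orientation: [0.619, 0.344, -0.343, -0.618]
wrist_force: [-1.4, -1.7, 7.0]
grip_width: 0.0148
```

```bash
python3 -m handwheel '[[0.0,0,-0.03,0,0,0,0],[0.0,0,-0.06,0,0,0,0],[0.0,0,-0.1,0,0,0,0],[0.0,0,-0.14,0,0,0,0],[0.0,0,-0.14,0,0,0,0],[0.0,0,-0.14,0,0,0,0]]' 2>&1 | tail -5
python3 -c "
from h import *
f=snap('top','top2');g=snap('side','side2')
a=cv2.resize(f['img'][130:230,180:280,::-1],(560,560),interpolation=cv2.INTER_CUBIC)
cv2.imwrite('pics/c3.png',a)
print(read_state()['ee_pos'])
cv2.imwrite('pics/c3s.png',cv2.resize(g['img'][130:280,140:300,::-1],None,fx=3.5,fy=3.5,interpolation=cv2.INTER_CUBIC))
u=cv2.imread('pics/c3s.png');print(u.shape)
cv2.imwrite('pics/c3.png',np.hstack([cv2.resize(a,(400,400)),cv2.resize(u,(400,400*525//560))[:400] if 0 else cv2.resize(u,(400,400))]))
"
```

```text
clock: 4.85
ee_pos: [0.573, 0.0477, 0.2587]
orientation: [0.619, 0.344, -0.343, -0.618]
wrist_force: [0.0, -0.3, -1.2]
grip_width: 0.0153
[0.57196166 0.0474103  0.25659279]
(525, 560, 3)
```

View pics/c3.png

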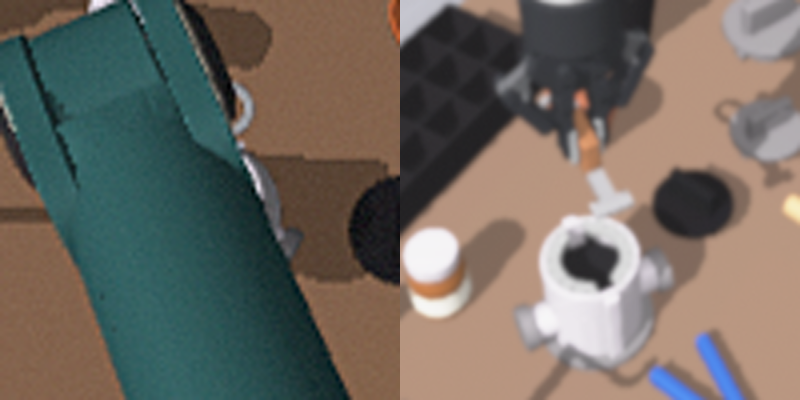

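```bash
python3 -c "
from h import *
f=dict(np.load('pics/side2.npz'));t=dict(np.load('pics/top2.npz'))
yaw=np.radians(58-90)
s=read_state();A=R.from_quat(s['orientation']).as_matrix();print(np.degrees(np.arctan2(A[1,0],A[0,0])))
k=A[:,2]*-1;print(k) 
g=s['ee_pos']+[0,0,-.013]
for sg in(1,-1):
  print('cross',w2px(f,g-sg*.06*k),'seen 224.8 204.2 (bias .9 1.9)','eye',w2px(t,g+sg*.06*k),'right edge 243?')
b=np.array([.9,1.9])
P=lambda u,v,z:px2w(f,140+(u-400)/2.5-b[0],130+v/2.667-b[1],z)
print('cross at z',P(612,198,.2436),'slots',P(576,229,.1),P(606,284,.1),'rim',P(590,258,.1))
"
```

```text
58.08289276366152
[ 0.84881103 -0.52869358 -0.00171527]
cross [225.49994347 205.93274722] seen 224.8 204.2 (bias .9 1.9) eye [235.7527437  157.45995412] right edge 243?
cross [203.75197544 169.62075223] seen 224.8 204.2 (bias .9 1.9) eye [212.69257872 195.3940922 ] right edge 243?
cross at z [0.52940597 0.07269044 0.2436    ] slots [0.61630312 0.02294528 0.1       ] [0.55474626 0.05967684 0.1       ] rim [0.58464868 0.04365454 0.1       ]
```

```bash
python3 -c "
from h import *
goal(.4585,.3075,.258,76.7)"
```

```text
shift [ 0.1608 -0.0013  0.2338] m turn [ -0.11 -18.62  -0.08] from [0.572  0.0474 0.2566]
```

```bash
python3 -m handwheel '[[0,0.022,-0.002,0.032,-0.11,-4,-0.08],[0,0.043,-0.002,0.063,-0.11,-8,-0.08],[0,0.065,-0.002,0.095,-0.11,-10,-0.08],[0,0.087,-0.002,0.127,-0.11,-12,-0.08],[0,0.109,-0.002,0.159,-0.11,-14,-0.08],[0,0.13,-0.002,0.19,-0.11,-16,-0.08],[0,0.15,-0.002,0.22,-0.11,-18.6,-0.08],[0,0.161,-0.002,0.234,-0.11,-18.6,-0.08],[0,0.161,-0.002,0.234,-0.11,-18.6,-0.08],[0,0.161,-0.002,0.234,-0.11,-18.6,-0.08],[0,0.161,-0.002,0.234,-0.11,-18.6,-0.08]]' 2>&1 | tail -5
python3 -c "
from h import *
f=snap('top','top3');g=snap('side','side3');s=read_state()
A=R.from_quat(s['orientation']).as_matrix();k=-A[:,2];e=s['ee_pos']+[0,0,-.013]+.06*k;print(s['ee_pos'],'eye pred',e,np.degrees(np.arctan2(k[1],k[0])))
print(w2px(f,e),w2px(g,e),'tip',w2px(f,[.517,.2937,.201]),w2px(g,[.517,.2937,.201]))
a=cv2.resize(f['img'][150:230,100:180,::-1],(400,400),interpolation=cv2.INTER_CUBIC)
b=cv2.resize(g['img'][230:330,110:210,::-1],(400,400),interpolation=cv2.INTER_CUBIC)
cv2.imwrite('pics/c4.png',np.hstack([a,b]))
"
```

```text
clock: 6.05
ee_pos: [0.4599, 0.3066, 0.2589]
orientation: [0.555, 0.438, -0.438, -0.554]
wrist_force: [0.6, -0.2, -1.5]
grip_width: 0.0148
[0.46001608 0.3067632  0.25937411] eye pred [0.51837335 0.29281984 0.24647945] -13.437808134405778
[132.88222325 197.80359117] [156.89950191 285.6865767 ] tip [138.07252251 199.43300693] [161.70078636 299.13156528]
```

View pics/c4.png

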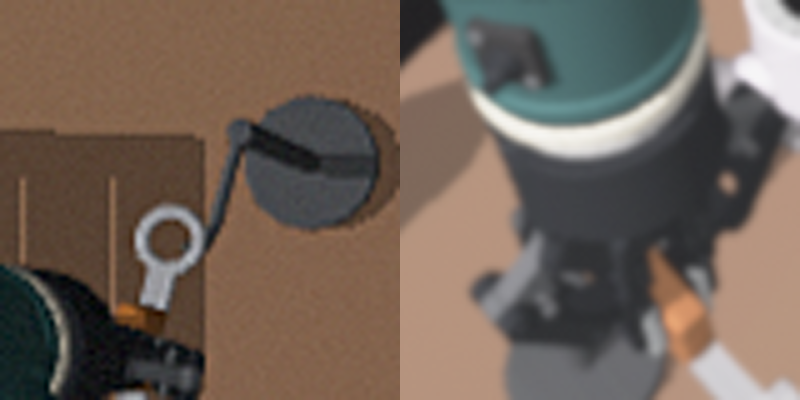

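```bash
python3 -c "
from h import *
f=dict(np.load('pics/top3.npz'));print(px2w(f,133.6,198,.2465),px2w(f,138.3,199.2,.2))
goal(.459,.3085,.187,76.6)"
python3 -m handwheel '[[0,0.002,0.0,0,0,0,0],[0,0.002,0.02,0,0,0,0],[0,0.002,0.035,0,0,0,0],[0,0.002,0.045,0,0,0,0],[0,0.002,0.05,0,0,0,0],[0,0.002,0.055,0,0,0,0],[0,0.002,0.055,0,0,0,0]]' 2>&1 | tail -5
python3 -c "
from h import *
f=snap('top','top4')
cv2.imwrite('pics/c5.png',cv2.resize(f['img'][160:220,110:170,::-1],(480,480),interpolation=cv2.INTER_CUBIC))
"
```

```text
[0.51780768 0.29088364 0.2465    ] [0.51771541 0.29339044 0.2       ]
shift [0.0015 0.0724 0.0015] m turn [ 0.1  -0.04  0.  ] from [0.46   0.3068 0.2594]
clock: 6.85
ee_pos: [0.4598, 0.3101, 0.2045]
orientation: [0.555, 0.439, -0.438, -0.554]
wrist_force: [-0.3, 0.3, -0.2]
grip_width: 0.0153
```

View pics/c5.png

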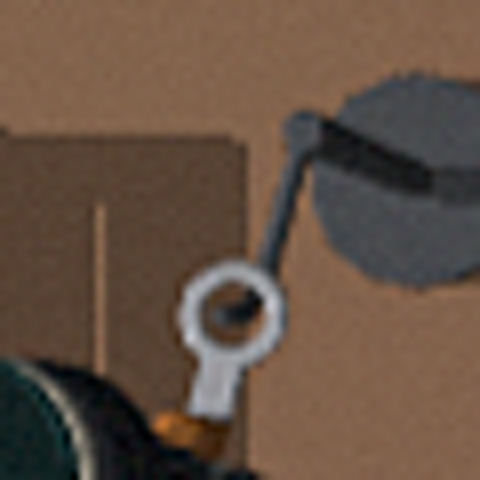

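The upturned end shows centred in the eye (crop 233,315). I'll lower the last stretch and let go.

```bash
python3 -m handwheel '[[0,0,0.008,0,0,0,0],[0,0,0.016,0,0,0,0],[0,0,0.016,0,0,0,0],[0.05,0,0.016,0,0,0,0],[0.0854,0,0.016,0,0,0,0],[0.0854,0,0.016,0,0,0,0],[0.0854,0,0.016,0,0,0,0],[0.0854,0,0.016,0,0,0,0],[0.0854,0,0.016,0,0,0,0],[0.0854,0,0.016,0,0,0,0],[0.0854,0,0.016,0,0,0,0]]' 2>&1 | tail -5
python3 -c "
from h import *
f=snap('top','top5');g=snap('side','side5')
a=cv2.resize(f['img'][160:220,110:170,::-1],(400,400),interpolation=cv2.INTER_CUBIC)
b=cv2.resize(g['img'][230:330,110:210,::-1],(400,400),interpolation=cv2.INTER_CUBIC)
cv2.imwrite('pics/c6.png',np.hstack([a,b]))
"
```

```text
clock: 8.0
ee_pos: [0.46, 0.3102, 0.1889]
orientation: [0.555, 0.439, -0.438, -0.554]
wrist_force: [0.1, 0.3, 0.3]
grip_width: 0.0852
```

View pics/c6.png

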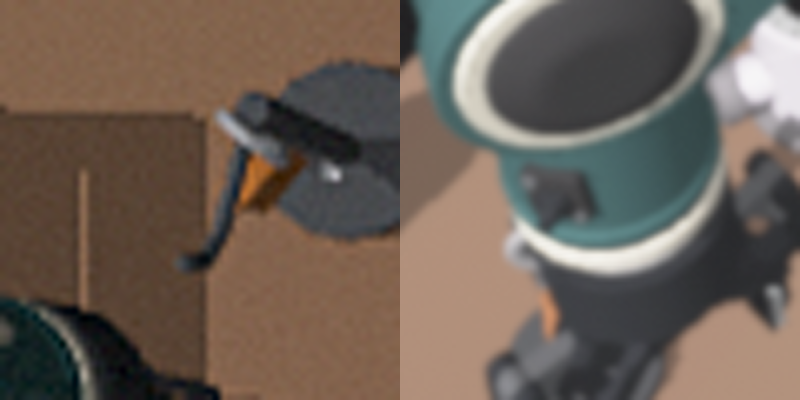

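The key hangs by its eye near the post (crop 250,110) with its wooden grip below. I lift clear and refine the lid and slot poses from the same frame.

```bash
python3 -m handwheel '[[0.0854,0,-0.03,0,0,0,0],[0.0854,0,-0.06,0,0,0,0],[0.0854,0,-0.09,0,0,0,0],[0.0854,0,-0.09,0,0,0,0]]' 2>&1 | tail -5
python3 - <<'E'
from h import *
f=dict(np.load('pics/top5.npz'))
def crop(u0,v0,n,sz,polys):
    im=cv2.resize(np.ascontiguousarray(f['img'][v0:v0+n,u0:u0+n,::-1]),(sz,sz),interpolation=cv2.INTER_CUBIC); raw=im.copy()
    for P in polys:
        q=np.array([(w2px(f,p)-[u0,v0]+.5)*sz/n for p in P]); cv2.polylines(im,[np.round(q).astype(int)],True,(0,255,0),1)
    return raw,im
def circ(x,y,r,z): return [[x+r*np.cos(a),y+r*np.sin(a),z] for a in np.linspace(0,6.28,60)]
def rect(x,y,l,w,yaw,z):
    c,s=np.cos(np.radians(yaw)),np.sin(np.radians(yaw)); return [[x+c*i*l/2-s*j*w/2,y+s*i*l/2+c*j*w/2,z] for i,j in((1,1),(1,-1),(-1,-1),(-1,1))]
lx,ly,ya=.5393,-.2575,68.8
a=crop(302,172,42,380,[circ(lx,ly,.046,.03),rect(lx,ly,.06,.014,ya,.06)])
mx,my,ym=.5797,.0425,-32
b=crop(208,158,45,380,[circ(mx,my,.048,.1),circ(mx,my,.0295,.1),rect(mx,my,.08,.019,ym,.1)])
cv2.imwrite('pics/c7.png',np.vstack([np.hstack([a[0],b[0]]),np.hstack([a[1],b[1]])])[:,:])
im=cv2.imread('pics/c7.png');cv2.imwrite('pics/c7.png',cv2.resize(im,(600,600)))
E
```

```text
clock: 8.5
ee_pos: [0.4612, 0.312, 0.283]
orientation: [0.555, 0.442, -0.435, -0.554]
wrist_force: [0.0, -0.2, -0.4]
grip_width: 0.085
```

View pics/c7.png

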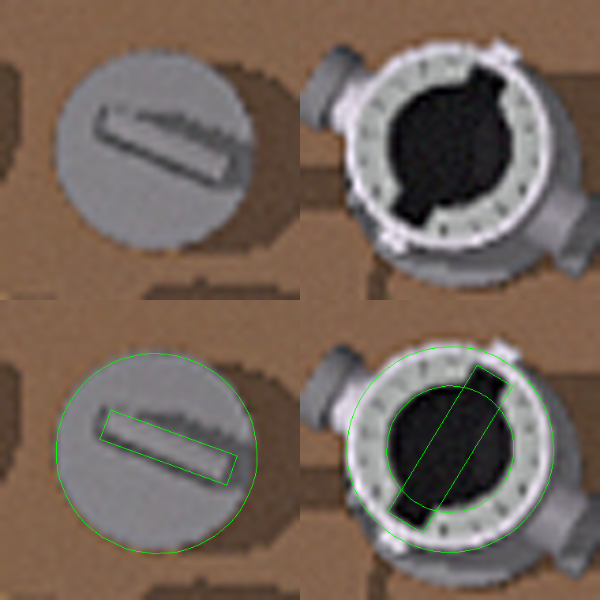

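```bash
python3 -c "
from h import *
goal(.5405,-.2575,.2,-23)"
```

```text
shift [-0.5365  0.0812 -0.2076] m turn [ 0.   99.7   0.62] from [0.4612 0.312  0.283 ]
```

```bash
python3 -m handwheel '[[0.05,-0.536,0.081,-0.208,0,99.7,0.6],[0.05,-0.536,0.081,-0.208,0,99.7,0.6],[0.05,-0.536,0.081,-0.208,0,99.7,0.6],[0.05,-0.536,0.081,-0.208,0,99.7,0.6],[0.05,-0.536,0.081,-0.208,0,99.7,0.6],[0.05,-0.536,0.081,-0.208,0,99.7,0.6],[0.05,-0.536,0.081,-0.208,0,99.7,0.6],[0.05,-0.536,0.081,-0.208,0,99.7,0.6],[0.05,-0.536,0.081,-0.208,0,99.7,0.6],[0.05,-0.536,0.081,-0.208,0,99.7,0.6],[0.05,-0.536,0.081,-0.208,0,99.7,0.6],[0.05,-0.536,0.081,-0.208,0,99.7,0.6],[0.05,-0.536,0.081,-0.208,0,99.7,0.6],[0.05,-0.536,0.081,-0.208,0,99.7,0.6],[0.05,-0.536,0.081,-0.208,0,99.7,0.6],[0.05,-0.536,0.081,-0.208,0,99.7,0.6],[0.05,-0.536,0.081,-0.208,0,99.7,0.6]]' 2>&1 | tail -5
python3 -c "
from h import *
print(read_state()['joint_positions'].round(2))
goal(.5405,-.2575,.045,-23)"
```

```text
clock: 10.2
ee_pos: [0.5393, -0.2581, 0.1981]
orientation: [0.695, -0.142, 0.139, -0.691]
wrist_force: [0.2, 1.4, 0.5]
grip_width: 0.0498
[ 0.61  0.45 -0.29  1.76  0.16  0.96 -0.15]
shift [0.0015 0.1531 0.0019] m turn [ 0.31  0.11 -0.21] from [ 0.5393 -0.2581  0.1981]
```

```bash
python3 -m handwheel '[[0.05,0.0015,0.04,0.002,0.3,0.1,-0.2],[0.05,0.0015,0.08,0.002,0.3,0.1,-0.2],[0.05,0.0015,0.12,0.002,0.3,0.1,-0.2],[0.05,0.0015,0.14,0.002,0.3,0.1,-0.2],[0.05,0.0015,0.153,0.002,0.3,0.1,-0.2],[0.05,0.0015,0.153,0.002,0.3,0.1,-0.2],[0.05,0.0015,0.153,0.002,0.3,0.1,-0.2],[0.0,0.0015,0.153,0.002,0.3,0.1,-0.2],[0.0,0.0015,0.153,0.002,0.3,0.1,-0.2],[0.0,0.0015,0.153,0.002,0.3,0.1,-0.2],[0.0,0.0015,0.153,0.002,0.3,0.1,-0.2],[0.0,0.0015,0.153,0.002,0.3,0.1,-0.2],[0.0,0.0015,0.153,0.002,0.3,0.1,-0.2]]' 2>&1 | tail -5
python3 -c "
from h import *
goal(.5405,-.2575,.045,-23)"
```

```text
clock: 11.5
ee_pos: [0.5411, -0.259, 0.046]
orientation: [0.693, -0.141, 0.142, -0.692]
wrist_force: [1.1, 0.4, 6.6]
grip_width: 0.0128
shift [-0.0012  0.001   0.0011] m turn [ 0.03 -0.11  0.09] from [ 0.5411 -0.259   0.046 ]
```

```bash
python3 -m handwheel '[[0.0,0,-0.04,0,0,0,0],[0.0,0,-0.08,0,0,0,0],[0.0,0,-0.12,0,0,0,0],[0.0,0,-0.155,0,0,0,0],[0.0,0,-0.155,0,0,0,0],[0.0,0,-0.155,0,0,0,0]]' 2>&1 | tail -5
python3 -c "
from h import *
goal(.581,.043,.2,58)"
```

```text
clock: 12.1
ee_pos: [0.5402, -0.2587, 0.2001]
orientation: [0.693, -0.142, 0.142, -0.692]
wrist_force: [-0.5, 0.2, -1.9]
grip_width: 0.0131
shift [-8.090e-02 -1.000e-04  2.935e-01] m turn [ 5.000e-02 -8.111e+01 -2.000e-02] from [ 0.5402 -0.2587  0.2001]
```

```bash
python3 -m handwheel '[[0.0,-0.008,0,0.029,0,-8,0],[0.0,-0.016,0,0.058,0,-16,0],[0.0,-0.024,0,0.087,0,-24,0],[0.0,-0.032,0,0.116,0,-32,0],[0.0,-0.04,0,0.145,0,-40,0],[0.0,-0.048,0,0.174,0,-48,0],[0.0,-0.056,0,0.203,0,-56,0],[0.0,-0.064,0,0.232,0,-64,0],[0.0,-0.072,0,0.261,0,-72,0],[0.0,-0.078,0,0.283,0,-78,0],[0.0,-0.081,0,0.293,0,-81.1,0],[0.0,-0.081,0,0.293,0,-81.1,0],[0.0,-0.081,0,0.293,0,-81.1,0],[0.0,-0.081,0,0.293,0,-81.1,0]]' 2>&1 | tail -5
python3 - <<'E'
from h import *
goal(.581,.043,.2,58)
g=snap('side','side8');s=read_state()
A=R.from_quat(s['orientation']).as_matrix();print(s['joint_positions'].round(2))
lc=s['ee_pos']-[0,0,.046]
im=cv2.resize(np.ascontiguousarray(g['img'][140:280,150:290,::-1]),(560,560),interpolation=cv2.INTER_CUBIC)
b=np.array([.9,1.9])
def ring(c,r,z,col):
    q=np.array([(w2px(g,[c[0]+r*np.cos(a),c[1]+r*np.sin(a),z])+b-[150,140])*4 for a in np.linspace(0,6.28,60)]);cv2.polylines(im,[q.round().astype(int)],True,col,1)
ring(lc,.046,lc[2]+.026,(0,255,0)); ring([.581,.043],.048,.1,(0,0,255))
cv2.imwrite('pics/c8.png',im)
E
```

```text
clock: 13.5
ee_pos: [0.5807, 0.0407, 0.1991]
orientation: [0.619, 0.341, -0.342, -0.619]
wrist_force: [1.0, 0.7, -1.4]
grip_width: 0.0127
shift [ 0.0021 -0.0009  0.001 ] m turn [-0.04 -0.21 -0.11] from [0.5807 0.0407 0.1991]
[ 0.38  0.5  -0.67  1.78  0.37  0.99  0.57]
```

View pics/c8.png

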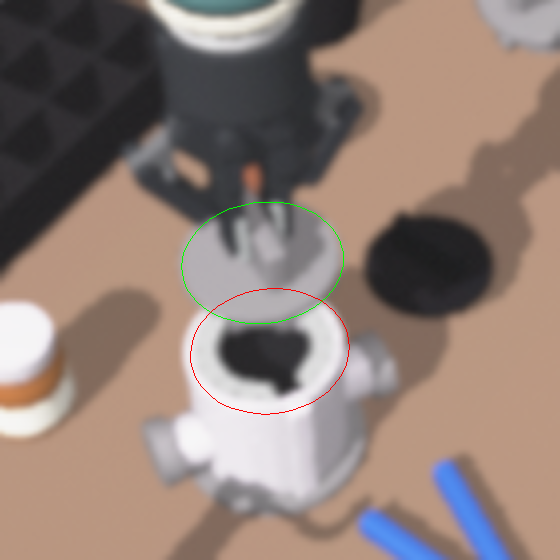

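```bash
python3 -m handwheel '[[0.0,0.0014,0.02,-0.0007,0,-0.2,0],[0.0,0.0014,0.04,-0.0007,0,-0.2,0],[0.0,0.0014,0.05,-0.0007,0,-0.2,0],[0.0,0.0014,0.056,-0.0007,0,-0.2,0],[0.0,0.0014,0.06,-0.0007,0,-0.2,0],[0.0,0.0014,0.06,-0.0007,0,-0.2,0]]' 2>&1 | tail -5
```

```text
clock: 14.15
ee_pos: [0.5822, 0.0434, 0.1397]
orientation: [-0.618, -0.344, 0.344, 0.618]
wrist_force: [-0.3, -0.4, -1.5]
grip_width: 0.0129
```

```bash
python3 -m handwheel '[[0.0,0,0.004,0,0,0,0],[0.0,0,0.008,0,0,0,0],[0.0,0,0.012,0,0,0,0],[0.0,0,0.014,0,0,0,0],[0.0,0,0.015,0,0,0,0],[0.0,0,0.0155,0,0,0,0],[0.0,0,0.0155,0,0,0,0],[0.0,0,0.0155,0,0,0,0]]' 2>&1 | tail -5
```

```text
clock: 14.95
ee_pos: [0.5823, 0.0436, 0.1243]
orientation: [-0.618, -0.344, 0.344, 0.618]
wrist_force: [-0.0, -0.8, -0.6]
grip_width: 0.0125
```

```bash
python3 -m handwheel '[[0.0,0,0.001,0,0,0,0],[0.0,0,0.002,0,0,0,0],[0.0,0,0.002,0,0,0,0],[0.0,0,0.002,0,0,0,0],[0.0,0,0.002,0,0,0,0]]' 2>&1 | tail -5; python3 -c "
from h import *
s=read_state();print(s['ee_pos'],s['wrist_force'],s['torque']);goal(.582,.043,.124,58)"
```

```text
clock: 15.45
ee_pos: [0.5823, 0.0436, 0.124]
orientation: [0.618, 0.344, -0.344, -0.617]
wrist_force: [-4.6, -1.6, 10.5]
grip_width: 0.0129
[0.5823147  0.04362011 0.12398819] [-4.56080548 -1.5837292  10.50809235] [-0.31176479  0.97907562 -0.02523088]
shift [-0.0007 -0.     -0.0001] m turn [ 0.04  0.2  -0.06] from [0.5823 0.0436 0.124 ]
```

```bash
python3 -m handwheel '[[0.0,0,0,0,0,4,0],[0.0,0,0,0,0,8,0],[0.0,0,0,0,0,12,0],[0.0,0,0,0,0,16,0],[0.0,0,0,0,0,20,0],[0.0,0,0,0,0,24,0],[0.0,0,0,0,0,28,0],[0.0,0,0,0,0,32,0],[0.0,0,0,0,0,36,0],[0.0,0,0,0,0,40,0],[0.0,0,0,0,0,40,0],[0.0,0,0,0,0,40,0]]' 2>&1 | tail -5; python3 -c "
from h import *
s=read_state();print(s['ee_pos'],s['wrist_force'],s['torque'],s['joint_positions'].round(2));goal(.582,.0435,.124,13)"
```

```text
clock: 16.65
ee_pos: [0.5823, 0.0433, 0.124]
orientation: [0.699, 0.112, -0.112, -0.698]
wrist_force: [-3.7, -1.4, 11.5]
grip_width: 0.013
[0.58230653 0.04327342 0.12400174] [-3.6630071  -1.41787856 11.50102435] [-0.36864443  1.02560597 -0.09708839] [ 0.22  0.56 -0.46  1.83  0.32  0.82 -0.09]
shift [-0.0002  0.      0.0003] m turn [ 0.09  5.18 -0.03] from [0.5823 0.0433 0.124 ]
```

```bash
python3 -m handwheel '[[0.0,0,0,0,0,3,0],[0.0,0,0,0,0,5,0],[0.0,0,0,0,0,5,0],[0.0,0,0,0,0,5,0]]' 2>&1 | tail -5; python3 -c "
from h import *
s=read_state();print(s['ee_pos'],s['wrist_force'],s['torque'],s['qd'].round(3));goal(.582,.0435,.124,13)
g=snap('side','side9');t=snap('top','top9')
a=cv2.resize(g['img'][160:280,160:280,::-1],(400,400),interpolation=cv2.INTER_CUBIC)
b=cv2.resize(g['img'][260:360,110:210,::-1],(400,400),interpolation=cv2.INTER_CUBIC)
cv2.imwrite('pics/c9.png',np.hstack([a,b]))"
```

```text
clock: 17.05
ee_pos: [0.5823, 0.0433, 0.124]
orientation: [0.703, 0.081, -0.082, -0.702]
wrist_force: [-4.2, -1.1, 11.4]
grip_width: 0.0128
[0.58227806 0.04329215 0.12395874] [-4.1921961  -1.13661966 11.38214241] [-0.32231236  1.06030518  0.22162426] [ 0.     0.001 -0.    -0.001 -0.    -0.001  0.001]
shift [-0.0002 -0.      0.0003] m turn [ 0.09  0.23 -0.03] from [0.5823 0.0433 0.124 ]
```

View pics/c9.png

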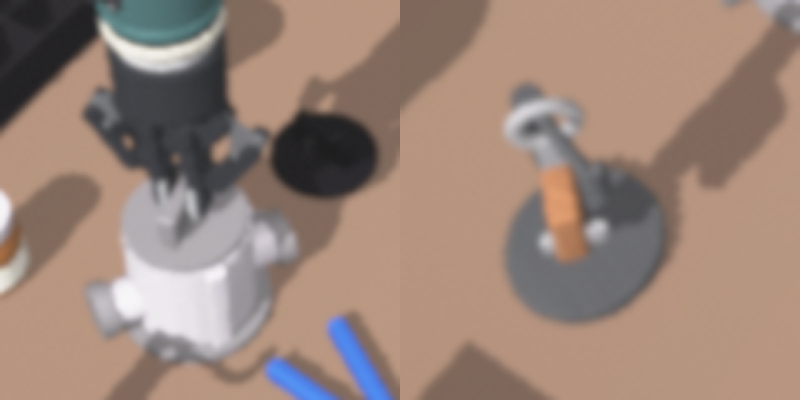

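```bash
python3 -m handwheel '[[0.0,0,0,0,0,0,0],[0.0,0,0,0,0,0,0],[0.0,0,0,0,0,0,0]]' | tail -5; python3 -c "
from h import *
for i in range(4):
  grab_frame('side') if i else 0; s=read_state(); print(s['torque'].round(3),s['wrist_force'].round(1))
print(finish_job())"
```

```text
clock: 17.45
ee_pos: [0.5823, 0.0433, 0.124]
orientation: [0.703, 0.081, -0.082, -0.702]
wrist_force: [-4.2, -1.6, 11.1]
grip_width: 0.0129
[-0.316  1.087  0.182] [-4.2 -1.6 11.1]
[-0.396  1.038  0.163] [-4.7 -2.3 10.9]
[-0.295  1.062  0.226] [-4.  -2.3 11.6]
[-0.4    1.09   0.202] [-4.7 -2.3 11.5]
the job is handed in; nothing more can be done
None
```

I hung the key on the hook, seated the smaller grey lid through the slots, turned it clockwise about 45° and handed the job in at about 17.5 s while still gripping it. `finish_job()` gave no verdict, and I had no direct reading of the ring angle.

**Last checks**
- **Key:** the last picture shows it hanging by its eye on the hook bar, close to the post, with the fingers well away.
- **Lid:** it looks flush in the picture. The tool is within 1 mm of the height worked out for a seated lid, and I am pressing down with about 11 N.
- **Turn:** the tool has turned 45° from the slot direction I measured. The return moment holds steady at 0.16–0.23 N·m, against about 0.16 N·m expected at half-way. The arm is still and the grip opening is 13 mm on the 14 mm bar.

**What disagreed or went wrong**
- **Camera mismatch:** the two cameras disagreed by 2–4 mm on the canister's mouth. I used a value in between, and the lid went in without resistance.
- **Odd moment reading:** one reading during the twist, at 40°, was about −0.1 N·m, the wrong sign for the spring. All five readings after it were positive.
- **Sideways load:** a steady sideways force of about 4 N remained on the lid.
- **Unit slip:** my first move was typed in millimetres instead of metres. The per-row limit kept it on the intended line, and nothing was touched.

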